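Close the inspection lamp's service cover and start its captive screws evenly

TASK

Push the sliding service cover of the lamp base fully home, then fasten it with its two captive screw-knobs: press each one down and turn it clockwise to start it. Get both knobs started before you run either one home, then turn both fully home and let go. Leave the other things on the cart where they are.

Things in the scene. Friction and masses are not known exactly. Their poses are not given: they have to be found in the camera images.
- lamp_base: Grey enamel inspection lamp base, fixed, 150 (its x) by 300 (its y) by 60 mm tall, arm removed. Origin: centre of the underside. On top near the +y end (y +122 mm) a round arm socket, 38 mm across, 30 tall; black rocker switch on the -x side; 7 mm high guide strips along the cover's long edges (x +-66 mm) and a cross strip where it stops. The cover with both screw-knobs slides on top along y.
- cover_lip (a point): Middle of the upper edge of the outer (-y) face of the cover's lip; axes as the lamp base's; with the cover home it is at lamp base y -100 mm. Aluminium cover 116 by 180 mm, upper face 66 mm above the cart; the upright lip on its -y edge is 90 mm long (x), 5 thick, its top 80 mm above the cart. Outside it the base's flat top (60 mm above the cart) is free. Push the lip towards +y to close.
- cover (a joint): Opening of the cover in m: 0 is fully home against its stop, it grows towards the lamp base's -y up to 0.05. It starts 25 to 48 mm open, slides with 2.5 N of friction and stays where it is left. The screws meet their threads only with the cover home.
- knob_a (a point): Top centre of the wing of black screw-knob A, the knob nearer the lip; axis at lamp base x -25, y -40 mm (cover home; it rides on the cover). Round skirt 48 mm across, 5 mm thick, with an upright wing 44 mm long (point y), 12 thick (point x), 20 tall. Skirt's upper face is 20 mm under this point, 87 mm above the cart at rest. Fingertips can press on the skirt beside the wing.
- turn_a (a joint): Turn of knob A, rad, growing clockwise seen from above: 0 (wing along the lamp base's y) to a hard stop at 2.5 = fully home. Starts at 0 to 0.3. Friction under 0.1 N m. The thread catches at 0.55 to 0.8 if the knob is held pressed 8 mm or more; by 1.0 it is well started. Turned unpressed it spins idle above the thread: turn back below 0.3 and begin again.
- press_a (a joint): Depth of knob A, m, growing downward, 0 at rest. A spring lifts it (2 N at rest, 6 N deep): unstarted it pops up when let go. Cover home and turn below 0.4: it goes 9.4 mm down to the thread's lower flank. Once started it stays down, and turning draws it in 2.56 mm per rad, with 2 mm of play: depth about 8.3 mm at turn 1.0, 12.2 mm at 2.5.
- knob_b (a point): Top centre of the wing of black screw-knob B, the knob nearer the arm socket; axis at lamp base x +25, y +40 mm (cover home; it rides on the cover). Round skirt 48 mm across, 5 mm thick, with an upright wing 44 mm long (point y), 12 thick (point x), 20 tall. Skirt's upper face is 20 mm under this point, 87 mm above the cart at rest. Fingertips can press on the skirt beside the wing.
- turn_b (a joint): Turn of knob B, rad, growing clockwise seen from above: 0 (wing along the lamp base's y) to a hard stop at 2.5 = fully home. Starts at 0 to 0.3. Friction under 0.1 N m. The thread catches at 0.55 to 0.8 if the knob is held pressed 8 mm or more; by 1.0 it is well started. Turned unpressed it spins idle above the thread: turn back below 0.3 and begin again.
- press_b (a joint): Depth of knob B, m, growing downward, 0 at rest. A spring lifts it (2 N at rest, 6 N deep): unstarted it pops up when let go. Cover home and turn below 0.4: it goes 9.4 mm down to the thread's lower flank. Once started it stays down, and turning draws it in 2.56 mm per rad, with 2 mm of play: depth about 8.3 mm at turn 1.0, 12.2 mm at 2.5.
- prism: Clear glass prism cube, 32 mm, loose bystander; origin at the centre of its underside.
- binoculars: Battered navy field binoculars lying flat, 140 by 123 mm and 55 mm high, loose bystander; origin at the underside's centre, length along x.
- lens_tray: Orange plastic lens tray, 120 by 160 by 25 mm, loose bystander; origin at the underside's centre.
- spindle: Brass focusing spindle standing upright, 28 mm across the foot, 50 mm tall, loose bystander; origin at the underside's centre.

How it is judged (in metres and radians):
On the way, in this order (a step that is already met when the one before it is completed fails the run):
1. the cover is pushed home (within 1.5 mm of its stop) with neither knob started (value of joint cover below 0.0015 m and not (value of joint turn_a above 0.8 rad and value of joint press_a above 0.006 m) and not (value of joint turn_b above 0.8 rad and value of joint press_b above 0.006 m)), for 0.2 s.
2. both knobs are started: each turned past 0.8 rad and held down more than 6 mm by its thread (value of joint each of turn_a, turn_b above 0.8 rad and value of joint each of press_a, press_b above 0.006 m), for 0.2 s.
At the end, for the whole second after the job is handed in: The cover is within 1.5 mm of home; both knobs are turned past 2.25 rad (the stop is at 2.5) and drawn down 10.5 to 15 mm by their threads; the four bystanders are within 20 mm of where they began (value of joint cover below 0.0015 m and value of joint each of turn_a, turn_b above 2.25 rad and value of joint press_a between 0.0105 and 0.015 m and value of joint press_b between 0.0105 and 0.015 m and distance of each of prism, binoculars, lens_tray, spindle from where it was at the start of the episode below 0.02 m); the robot touches nothing.
It fails at once if knob A is run past 1.9 rad while knob B is not started (value of joint turn_a above 1.9 rad and not (value of joint turn_b above 0.8 rad and value of joint press_b above 0.006 m)).
It fails at once if knob B is run past 1.9 rad while knob A is not started (value of joint turn_b above 1.9 rad and not (value of joint turn_a above 0.8 rad and value of joint press_a above 0.006 m)).
It fails at once if a bystander (prism, binoculars, lens tray or spindle) is moved by more than 20 mm (distance of any of prism, binoculars, lens_tray, spindle from where it was at the start of the episode above 0.02 m).
It also fails if it takes over 72 s, if anything falls off the work surface, if the arm or the gripper's body presses on something with over 40 N, if the wrist force passes 120 N, or if a joint passes its speed limit or range.

ROBOT

A 6-joint arm with a two-finger parallel gripper is mounted at the origin on the work surface. World frame = base frame: x ahead of the robot, y to its left, z up, the work surface at z = 0. Lengths are in m, angles in degrees, forces in N, time in s.
With the tool pointing down it reaches from about 0.4 to 0.825 m from the base axis. Payload 7 kg.
Tool frame: the origin (TCP) lies midway between the tips of the shut fingers; the grasp point (between the pads) lies r.grip_depth behind it (r.grip_depth is the distance from the TCP to the grasp point, in m); z points along the fingers, y is the line along which they close (so a half turn about z gives the same grasp; the last joint's range is limited). The gripper opens to 88 mm and grips with 3 to 60 N. Pads are 19 mm wide; open, the fingers measure 130 mm over their backs; the gripper's body (78 mm by 193 mm) begins 47 mm behind the grasp point.
Start: joints at [80.85, 20.546, 0.682, 0, -70.136, -16.507], TCP at [0.292, 0.608, 0.227] pointing down, gripper open.
Joint ranges: [-176.03, 176.03], [-82.01, 121.73], [-58.28, 71.71], [-173.87, 95.51], [-174.79, -0.11], [-173.66, 173.66]. Speed limits (degrees/s): [136.94, 136.94, 172.46, 180, 180, 180].

INTERFACE

Orientations are given as [roll, pitch, yaw] about the fixed x, y, z axes, in that order (R = Rz(yaw) Ry(pitch) Rx(roll)).
In Python, from plant import r, camrig, workorder gives the robot as it stands (r), with the cameras (camrig) and the job (workorder).
- The arm moves only by the shell command python3 drive.py FILE [OPENING] [FORCE], which reads ROWS from the file FILE. ROWS is one flat JSON list of numbers that holds 1 to 12 rows one after another, with no inner brackets; each row has 6 numbers: dx, dy, dz in m, then a rotation vector rx, ry, rz in degrees; each row is the pose to reach, as a shift and turn from the pose commanded when the command began, along the tool's axes at that moment; what a row does not reach only later rows make up. A row lasts 1/12 s, in which the tool goes at most 0.0417 m and 7.16 degrees, less where a joint would pass 70% of its speed; a pose out of reach is approached as far as the arm can. OPENING is the finger opening in m, set as the command begins (- or left out keeps the last). The fingers move at their own pace and stop on an object; FORCE is the grip in N (left out, the last holds). Time passes only in rows, so rows that do not move let the fingers close. It prints the time, the measured TCP pose, the force, the opening and the grip force at its end. Input that does not fit is refused with a message, and nothing moves.
- r.get_state(): the state, without advancing time (a new reading comes with each control period).
- camrig.capture(name): name is "scene" or "top" or "wrist"; returns a dict with "frame" (400x640x3 uint8, red, green, blue), "z_map" (400x640 float32, m along the optical axis (not along the pixel's ray), 0 where there is no reading), "fx", "fy", "cx", "cy" (pixels), "cam_to_world" (4x4, takes a point from camera to world coordinates). Camera axes: x right, y down, z forward; pixel columns grow to the right and rows downward; lengths in m; the calibration is good to about 2 mm. The wrist camera is an equidistant fisheye: a pixel r from the principal point sees the ray r / f radians off the axis. A picture is of the moment at which its call begins.
- workorder.close_job(): hands the job in; it is judged then, once.
The state is a dict: "time_s": time; "joints": joint angles; "qd": joint speeds; "joint_torque": joint torques, N m; "tcp_pos": TCP position; "eef_rot": TCP orientation; "contact_force": force on the tool from outside, world axes, zero at the start; "moment": the same for the moment, N m; "gripper_width": finger opening in m; "gripper_force": force on a finger pad.
Only numpy, scipy, OpenCV 4.12 (cv2) and the standard library are available. Lean on these libraries where they do the work, as an engineer would, in place of code of your own. Each camera call takes 0.05 s, during which the arm holds its last target. There are 200 camera calls.

## Working session

There is one attempt and no reset: what is moved stays moved. The work goes in short steps, Python scripts to look and compute and a shell command to move; the robot and the scene stay as the last step left them, time stands still between calls to the robot, and variables do not carry over. Pictures are saved under pics/ and viewed, at most 10 in all, crops included, and the job is handed in when it is done.

```bash
ls; mkdir -p pics
cat > h.py <<'E'
import numpy as np,cv2
from plant import r, camrig, workorder
def cap(n,f):
    c=camrig.capture(n); cv2.imwrite('pics/'+f,c['frame'][:,:,::-1]); np.savez('pics/'+f[:-4]+'.npz',**c); return c
E
python3 - <<'E'
from h import *
s=r.get_state(); print(s, r.grip_depth)
for n in('scene','top'):
    c=cap(n,n+'0.png'); print(c['fx'],c['fy'],c['cx'],c['cy'],np.round(c['cam_to_world'],3).tolist())
a=cv2.imread('pics/scene0.png')
E
```

```text
drive.py
pics
plant.py
{'time_s': 0.0, 'joints': array([ 8.08483245e+01,  2.05930415e+01,  6.33596015e-01, -1.82672243e-02,
       -7.01371750e+01, -1.65070371e+01]), 'qd': array([-0.02635431,  0.07076895, -0.07467839,  0.05210028, -0.05589557,
       -0.06170461]), 'joint_torque': array([-1.11808067e-04, -5.82728577e+01,  2.93045461e+01,  6.99710771e+00,
        6.76569500e-03, -1.66954387e-04]), 'tcp_pos': array([0.29210248, 0.60797537, 0.22560905]), 'eef_rot': array([ 1.79902482e+02, -1.09909963e-02, -2.56649243e+01]), 'contact_force': array([ 0.12479949,  0.30649887, -0.94795556]), 'moment': array([-0.05310867, -0.05276073,  0.04366148]), 'gripper_force': 0.0, 'gripper_width': 0.08783072860903927} 0.0188
491.28089968123834 491.28089968123834 315.9771375851815 202.41058441718434 [[0.83, 0.386, -0.403, 1.016], [0.558, -0.554, 0.618, -0.828], [0.015, -0.738, -0.675, 0.984], [0.0, 0.0, 0.0, 1.0]]
416.683583787267 416.683583787267 313.3616271578814 198.5277543765042 [[0.027, -0.983, 0.183, 0.275], [-1.0, -0.026, 0.008, 0.004], [-0.003, -0.183, -0.983, 1.272], [0.0, 0.0, 0.0, 1.0]]
```

View pics/top0.png

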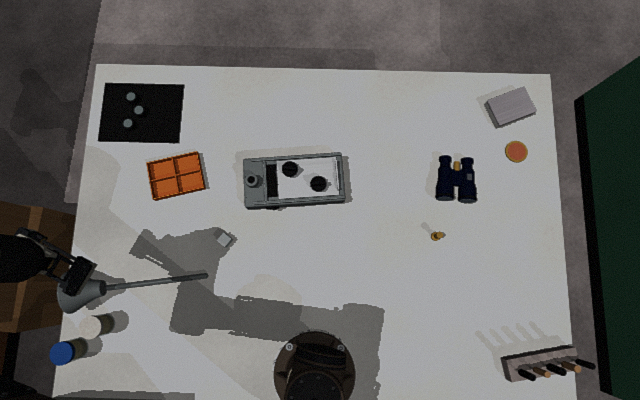

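View pics/scene0.png

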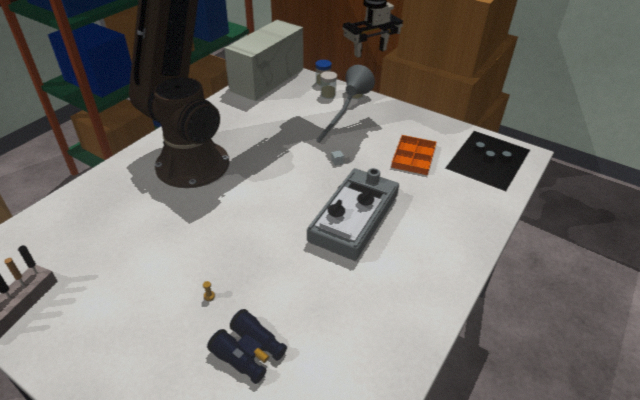

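The top view shows the lamp base at about (245–350, 153–208), with the socket at (251,181), so lamp +y is close to world +y. Knob B is at (290,169), knob A at (319,184) and the lip near (340,180). The prism is at (225,238), clear of the base.

```bash
cat >> h.py <<'E'
def pts(c):
    z=c['z_map']; v,u=np.mgrid[:400,:640]
    P=np.stack([(u-c['cx'])/c['fx']*z,(v-c['cy'])/c['fy']*z,z],-1)
    T=c['cam_to_world']; return P@T[:3,:3].T+T[:3,3]
E
python3 - <<'E'
from h import *
for n in('top','scene'):
    c=np.load(f'pics/{n}0.npz'); W=pts(c); m=(W[...,2]>.052)&(W[...,2]<.13)&(c['z_map']>0)&(W[...,0]>.3)&(W[...,0]<.75)&(abs(W[...,1])<.32)&(W[...,1]>-.22)
    k,l,st,_=cv2.connectedComponentsWithStats(m.astype('u1')); i=1+st[1:,4].argmax(); m=l==i
    p=W[m]; rc=cv2.minAreaRect(p[:,:2].astype('f4')*1000); print(n,st[i],rc)
    g=c['frame'].max(2)
    kn=m&(W[...,2]>.08)
    for j,s in enumerate(cv2.connectedComponentsWithStats(kn.astype('u1'))[2]):
        print(s)
    L=cv2.connectedComponents(kn.astype('u1'))[1]
    for j in range(1,L.max()+1):
        q=W[L==j]
        if len(q)>8: print(len(q),q.mean(0),q.min(0),q.max(0))
    print('base z',np.percentile(p[:,2],[5,25,50,75,95]))
c=np.load('pics/top0.npz'); a=cv2.resize(c['frame'][140:220,235:360,::-1],None,fx=6,fy=6,interpolation=cv2.INTER_CUBIC)
b=np.load('pics/scene0.npz')['frame'][155:265,300:410,::-1]
cv2.imwrite('pics/c0.png',cv2.convertScaleAbs(np.vstack([a[:, :750]]),alpha=1.4))
E
```

```text
top [ 243  152  103   56 4871] ((558.1240844726562, 75.98490905761719), (153.90744018554688, 300.18218994140625), 5.783702850341797)
[     0      0    640    400 255425]
[282 161  16  16 204]
[336 160   1   4   4]
[336 165   2   3   4]
[336 170   2   3   3]
[245 174  13  13 135]
[336 174   2   2   2]
[310 176  17  16 207]
[337 177   1   2   2]
[337 180   2   3   4]
[337 184   2   6  10]
204 [0.58118347 0.08618228 0.09439122] [0.56079551 0.06410365 0.08217942] [0.60671579 0.10822617 0.11352419]
135 [0.54597441 0.1966988  0.09031875] [0.52815762 0.1793236  0.08089723] [0.56443    0.21480604 0.09791482]
207 [0.53944723 0.00171796 0.09440158] [ 0.51747899 -0.02163003  0.08300891] [0.56415775 0.02518835 0.11443939]
10 [ 0.53555842 -0.05565931  0.08207255] [ 0.5272725  -0.05705399  0.08008043] [ 0.54165578 -0.05377056  0.08530163]
base z [0.05744343 0.06173864 0.06568812 0.06876502 0.09061686]
scene [ 306  168   93   83 4082] ((558.7083129882812, 73.11702728271484), (149.59967041015625, 302.0121765136719), 5.128297805786133)
[     0      0    640    400 255469]
[367 168  13  11 106]
[357 189  17  16 194]
[327 200  18  17 209]
[321 224   1   1   1]
[324 224   1   1   1]
[326 225   3   1   3]
[331 227   9   4  13]
[346 232   1   2   2]
[348 233   2   1   2]
106 [0.54617472 0.1917305  0.08841466] [0.5249496  0.17482772 0.08078462] [0.56381785 0.2154098  0.09436575]
194 [0.58370285 0.08010608 0.09337812] [0.55912021 0.05947566 0.08119533] [0.60429341 0.10825182 0.11033844]
209 [ 0.54174842 -0.00409477  0.09268518] [ 0.51525173 -0.02411131  0.08086532] [0.5616352  0.02371729 0.11132983]
13 [ 0.57167377 -0.05590829  0.08098442] [ 0.56103491 -0.05852795  0.08011242] [ 0.5838018  -0.05303709  0.08243557]
base z [0.05614719 0.06051649 0.0647352  0.06763456 0.0901201 ]
```

View pics/c0.png

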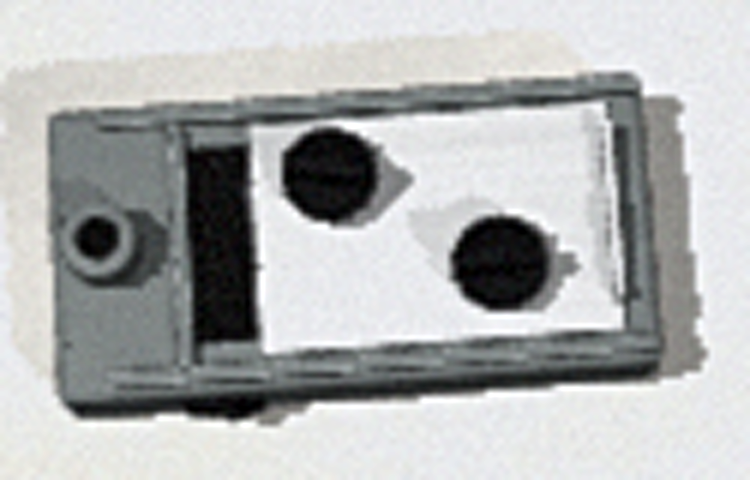

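```bash
cat >> h.py <<'E'
from scipy.spatial.transform import Rotation as Ro
O=np.array([.558,.0745,0]); YAW=5.5
def to(lx,ly,z,turn=0):
    "tool-frame shift to lamp point; turn (rad) of the tool clockwise from the wing-at-0 grasp"
    s=r.get_state(); R=Ro.from_euler('xyz',s['eef_rot'],degrees=True)
    T=Ro.from_euler('xyz',[180,0,YAW-90-np.degrees(turn)],degrees=True)
    p=O+Ro.from_euler('z',YAW,degrees=True).apply([lx,ly,0])+[0,0,z]
    print('t',round(s['time_s'],2),'d',np.round(R.inv().apply(p-s['tcp_pos']),4),'rv',np.round((R.inv()*T).as_rotvec(degrees=True),2),'F',np.round(s['contact_force'],1),'M',np.round(s['moment'],2),'w',round(s['gripper_width'],4))
def lamp():
    s=r.get_state(); print('lamp pos',np.round(Ro.from_euler('z',-YAW,degrees=True).apply(s['tcp_pos']-O),4),'turn',np.round(np.radians(YAW-90-s['eef_rot'][2]),3),'F',np.round(s['contact_force'],1),'M',np.round(s['moment'],2),s['joints'].round(1))
E
echo '[0.276,0.249,0,0,0,30,0.276,0.249,0,0,0,30,0.276,0.249,0,0,0,30,0.276,0.249,0,0,0,30,0.276,0.249,0,0,0,30,0.276,0.249,0,0,0,30,0.276,0.249,0,0,0,30,0.276,0.249,0,0,0,30,0.276,0.249,0,0,0,30,0.276,0.249,0,0,0,30,0.276,0.249,0,0,0,30,0.276,0.249,0,0,0,30]' > next.json && python3 drive.py next.json 0 10
python3 -c "
from h import *
to(0,-.155,.15)"
```

```text
time_s: 1.1
tcp_pos: [0.4333, 0.2643, 0.2265]
eef_rot: [-180.0, 0.0, -55.7]
contact_force: [0.5, 0.9, -0.2]
gripper_width: 0.0132
gripper_force: 0.0
t 1.1 d [0.3629 0.0785 0.0764] rv [-0.000e+00  1.000e-02  2.878e+01] F [ 0.5  0.9 -0.2] M [ 0.13 -0.05  0.02] w 0.0132
```

```bash
echo '[0.36,0.08,0.075,0,0,28.8,0.36,0.08,0.075,0,0,28.8,0.36,0.08,0.075,0,0,28.8,0.36,0.08,0.075,0,0,28.8,0.36,0.08,0.075,0,0,28.8,0.36,0.08,0.075,0,0,28.8,0.36,0.08,0.075,0,0,28.8,0.36,0.08,0.075,0,0,28.8,0.36,0.08,0.075,0,0,28.8,0.36,0.08,0.075,0,0,28.8,0.36,0.08,0.075,0,0,28.8]' > next.json && python3 drive.py next.json
python3 - <<'E'
from h import *
to(0,-.155,.067); lamp()
c=cap('top','top1.png');W=pts(c);p=W[(W[...,2]>.078)&(W[...,2]<.09)&(abs(W[...,0]-.57)<.06)&(W[...,1]<-.035)&(W[...,1]>-.09)&(c['z_map']>0)]
print(len(p))
# image-based knob wing angle from first frame
c=np.load('pics/top0.npz');W=pts(c)
for n,x,y in(('A',.5405,0),('B',.582,.084)):
    q=W[(W[...,2]>.098)&(np.hypot(W[...,0]-x,W[...,1]-y)<.035)][:,:2]; e,v=np.linalg.eigh(np.cov(q.T)); print(n,len(q),q.mean(0),np.sqrt(e),np.degrees(np.arctan2(v[1,1],v[0,1])))
E
```

```text
time_s: 2.02
tcp_pos: [0.5705, -0.0788, 0.1499]
eef_rot: [179.8, -0.0, -84.6]
contact_force: [-0.4, 0.6, 0.4]
gripper_width: 0.0004
gripper_force: 0.0
t 2.02 d [ 0.0011 -0.0025  0.0829] rv [ 0.16 -0.01 -0.08] F [-0.4  0.6  0.4] M [0.14 0.01 0.03] w 0.0004
lamp pos [-0.0022 -0.1538  0.1499] turn 0.001 F [-0.4  0.6  0.4] M [0.14 0.01 0.03] [ 11.6  14.9 -18.   -0.  -57.2  -6.2]
24
A 70 [0.54049296 0.00131929] [0.00380224 0.01208383] 94.86518675996062
B 69 [0.58175289 0.08675612] [0.00357239 0.01255864] 83.87521377298373
```

```bash
echo '[0.002,-0.002,0.041,0,0,0,0.002,-0.002,0.081,0,0,0,0.002,-0.002,0.081,0,0,0,0.002,-0.002,0.081,0,0,0]' > next.json && python3 drive.py next.json 
echo '[-0.008,0,0,0,0,0,-0.016,0,0,0,0,0,-0.022,0,0,0,0,0,-0.028,0,0,0,0,0,-0.034,0,0,0,0,0,-0.038,0,0,0,0,0,-0.041,0,0,0,0,0,-0.043,0,0,0,0,0,-0.043,0,0,0,0,0]' > next.json && python3 drive.py next.json
python3 -c "
from h import *
lamp()"
```

```text
time_s: 2.4
tcp_pos: [0.5712, -0.0783, 0.0697]
eef_rot: [179.8, -0.0, -84.3]
contact_force: [0.7, 0.6, 1.1]
gripper_width: 0.0005
gripper_force: 0.0
time_s: 3.15
tcp_pos: [0.5679, -0.0364, 0.0704]
eef_rot: [180.0, 0.0, -84.5]
contact_force: [-0.3, -0.4, -0.2]
gripper_width: 0.0003
gripper_force: 0.0
lamp pos [-0.0008 -0.1114  0.0704] turn -0.001 F [-0.3 -0.4 -0.2] M [ 0.07 -0.05 -0.02] [ 16.   19.3 -24.   -0.  -46.7 -10.4]
```

```bash
for i in 1 2 3; do echo '[-0.0015,0,0,0,0,0,-0.003,0,0,0,0,0]' > next.json && python3 drive.py next.json | grep -E 'tcp|contact'; done
```

```text
tcp_pos: [0.5675, -0.0342, 0.0702]
contact_force: [0.6, -2.3, 1.2]
tcp_pos: [0.5673, -0.0331, 0.0703]
contact_force: [4.2, -22.7, -2.8]
tcp_pos: [0.5672, -0.0328, 0.0704]
contact_force: [10.8, -39.2, -6.5]
```

```bash
echo '[0.01,0,0,0,0,0,0.025,0,0,0,0,0,0.025,0,-0.04,0,0,0,0.025,0,-0.08,0,0,0,0.025,0,-0.10,0,0,0,0.025,0,-0.10,0,0,0]' > next.json && python3 drive.py next.json 0.04
python3 - <<'E'
from h import *
ims=[]
for n in('top','scene'):
  c=cap(n,n+'2.png');W=pts(c)
  ims.append(cv2.resize(c['frame'][140:220,235:360,::-1] if n=='top' else c['frame'][150:260,290:410,::-1],(600,380 if n=='top' else 0) if n=='top' else (0,0),fx=2,fy=2))
  for k,lx,ly in(('A',-.025,-.04),('B',.025,.04)):
    p=O+Ro.from_euler('z',YAW,degrees=True).apply([lx,ly,0])
    m=(W[...,2]>.098)&(W[...,2]<.12)&(np.hypot(W[...,0]-p[0],W[...,1]-p[1])<.032)
    q=W[m][:,:2]
    m2=(W[...,2]>.08)&(W[...,2]<.12)&(np.hypot(W[...,0]-p[0],W[...,1]-p[1])<.035); q2=W[m2]
    if len(q)<5: print(k,len(q));continue
    e,v=np.linalg.eigh(np.cov(q.T)); rc=cv2.minAreaRect(q.astype('f4')*1000)
    print(n,k,len(q),'exp',p[:2].round(4),'got',q.mean(0).round(4),'rect',np.round(rc[0],1),np.round(rc[1],1),'skirt mid',((q2.min(0)+q2.max(0))/2).round(4),'ang',np.degrees(np.arctan2(v[1,1],v[0,1])).round(1))
cv2.imwrite('pics/c2.png',ims[0])
to(-.025,-.04,.13)
E
```

```text
time_s: 4.15
tcp_pos: [0.5726, -0.0526, 0.1759]
eef_rot: [-179.5, 0.0, -84.4]
contact_force: [0.9, -0.3, -0.4]
gripper_width: 0.0346
gripper_force: 0.0
top A 67 exp [0.5369 0.0323] got [0.5372 0.0339] rect [537.4  33.4] [11.6 40.4] skirt mid [0.5372 0.0337 0.097 ] ang 94.2
top B 15 exp [0.5791 0.1167] got [0.5786 0.1083] rect [578.3 106.6] [15.8 11.2] skirt mid [0.5814 0.1058 0.0962] ang 97.7
scene A 34 exp [0.5369 0.0323] got [0.5366 0.0186] rect [534.1  23.7] [12.2 30.3] skirt mid [0.5358 0.026  0.0958] ang 105.1
B 0
t 4.25 d [-0.0875  0.0248  0.0413] rv [-0.09  0.06  0.02] F [-1.2 -0.9 -0.8] M [ 0.05 -0.    0.  ] w 0.0386
```

View pics/c2.png

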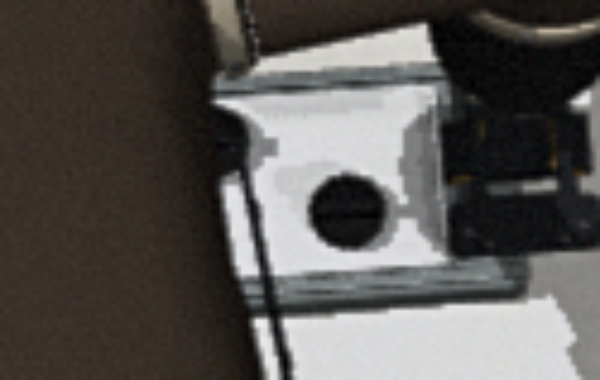

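The crop (cols 235–360, rows 140–220) shows the cover home. Knob A is clear at crop (347,212), with its wing along lamp y. I'll shift the origin 1.5 mm in y.

```bash
sed -i 's/.558,.0745,0/.5582,.0759,0/' h.py
echo '[-0.040,0.012,0.012,0,0,0,-0.08,0.025,0.024,0,0,0,-0.089,0.025,0.041,0,0,0,-0.089,0.025,0.041,0,0,0,-0.089,0.025,0.041,0,0,0]' > next.json && python3 drive.py next.json 0.04 8
python3 - <<'E'
from h import *
to(-.025,-.04,.09)
c=cap('wrist','w1.png'); print(c['fx'],c['cx'],c['cy'],np.round(c['cam_to_world'],3).tolist())
E
```

```text
time_s: 4.67
tcp_pos: [0.5349, 0.0337, 0.1277]
eef_rot: [179.8, -0.1, -84.4]
contact_force: [0.1, 0.1, 0.7]
gripper_width: 0.0398
gripper_force: 0.0
t 4.67 d [ 0.0002 -0.0024  0.0377] rv [ 0.23 -0.05  0.14] F [0.1 0.1 0.7] M [ 0.08 -0.09 -0.01] w 0.0398
309.70691628693146 317.26187087822024 197.4125432401987 [[-0.995, -0.093, -0.034, 0.545], [-0.099, 0.95, 0.297, -0.048], [0.004, 0.299, -0.954, 0.287], [0.0, 0.0, 0.0, 1.0]]
```

View pics/w1.png

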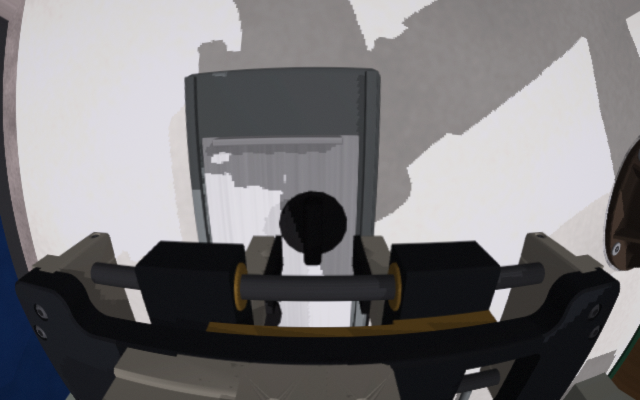

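The wrist view shows wing A at (313,230), between the fingertips at about x=275 and x=365, so I can descend and close.

```bash
echo '[0,-0.002,0.02,0,0,0,0,-0.002,0.036,0,0,0,0,-0.002,0.036,0,0,0,0,-0.002,0.036,0,0,0]' > next.json && python3 drive.py next.json 0.04 8
echo '[0,0,0,0,0,0,0,0,0,0,0,0,0,0,0,0,0,0,0,0,0,0,0,0,0,0,0,0,0,0]' > next.json && python3 drive.py next.json 0.0 8
python3 -c "
from h import *
lamp();to(-.025,-.04,.08)"
```

```text
time_s: 5.05
tcp_pos: [0.5383, 0.0325, 0.0933]
eef_rot: [179.9, -0.0, -84.5]
contact_force: [0.9, -0.0, 0.6]
gripper_width: 0.0401
gripper_force: 0.0
time_s: 5.47
tcp_pos: [0.5384, 0.0335, 0.0941]
eef_rot: [-180.0, 0.0, -84.5]
contact_force: [-5.3, -0.9, 1.8]
gripper_width: 0.0121
gripper_force: 3.3
lamp pos [-0.0238 -0.0403  0.0941] turn -0.001 F [-5.3 -0.9  1.8] M [-0.18  2.06 -0.02] [ 24.4  15.1 -26.4  -0.  -48.4 -18.8]
t 5.47 d [-0.0003  0.0013  0.0141] rv [-0.03  0.01  0.04] F [-5.3 -0.9  1.8] M [-0.18  2.06 -0.02] w 0.0121
```

```bash
echo '[0,0.001,0.006,0,0,0,0,0.001,0.012,0,0,0,0,0.001,0.014,0,0,0,0,0.001,0.014,0,0,0,0,0.001,0.014,0,0,0]' > next.json && python3 drive.py next.json 0 8
echo '[0,0,0.0015,0,0,0,0,0,0.0015,0,0,0,0,0,0.0015,0,0,0]' > next.json && python3 drive.py next.json
echo '[0,0,0.001,0,0,0,0,0,0.001,0,0,0,0,0,0.001,0,0,0]' > next.json && python3 drive.py next.json
python3 -c "
from h import *
lamp()"
```

```text
time_s: 5.88
tcp_pos: [0.538, 0.0335, 0.0798]
eef_rot: [-179.9, -0.0, -84.4]
contact_force: [0.2, -1.0, 6.4]
gripper_width: 0.0119
gripper_force: 8.0
time_s: 6.13
tcp_pos: [0.538, 0.0335, 0.0786]
eef_rot: [-179.9, -0.0, -84.4]
contact_force: [-1.4, -0.5, 9.9]
gripper_width: 0.0123
gripper_force: 8.0
time_s: 6.38
tcp_pos: [0.538, 0.0335, 0.0777]
eef_rot: [-179.9, -0.0, -84.4]
contact_force: [-2.9, -0.0, 10.1]
gripper_width: 0.0117
gripper_force: 8.0
lamp pos [-0.0242 -0.0403  0.0777] turn -0.001 F [-2.9 -0.  10.1] M [-0.18  0.91  0.03] [ 24.4  16.2 -27.5   0.1 -46.2 -18.9]
```

```bash
echo '[0,0,0,0,0,6,0,0,0,0,0,12,0,0,0,0,0,18,0,0,0,0,0,24,0,0,0,0,0,30,0,0,0,0,0,36,0,0,0,0,0,42,0,0,0,0,0,48,0,0,0,0,0,54,0,0,0,0,0,60,0,0,0,0,0,66,0,0,0,0,0,68]' > next.json && python3 drive.py next.json 0 8
python3 -c "
from h import *
lamp()"
```

```text
time_s: 7.38
tcp_pos: [0.5366, 0.0337, 0.0766]
eef_rot: [180.0, -0.1, -152.8]
contact_force: [-4.3, 2.2, 4.1]
gripper_width: 0.0121
gripper_force: 8.0
lamp pos [-0.0255 -0.04    0.0766] turn 1.192 F [-4.3  2.2  4.1] M [0.82 1.24 0.02] [ 24.5  16.3 -27.6  -0.  -46.2 -87.2]
```

```bash
echo '[0,0,0,0,0,0,0,0,0,0,0,0,0,0,-0.03,0,0,0,0,0,-0.06,0,0,0,0,0,-0.06,0,0,-10,0,0,-0.06,0,0,-20,0,0,-0.06,0,0,-30,0,0,-0.06,0,0,-40,0,0,-0.06,0,0,-50,0,0,-0.06,0,0,-60,0,0,-0.06,0,0,-66,0,0,-0.06,0,0,-68]' > next.json && python3 drive.py next.json 0.04 8
python3 - <<'E'
from h import *
to(.025,.04,.13)
cap('wrist','w2.png')
E
```

```text
time_s: 8.38
tcp_pos: [0.5373, 0.0334, 0.1365]
eef_rot: [180.0, -0.0, -94.7]
contact_force: [0.1, 0.3, 0.5]
gripper_width: 0.0399
gripper_force: 0.0
t 8.38 d [-0.0879 -0.0348  0.0065] rv [ 1.000e-02 -0.000e+00 -1.021e+01] F [0.1 0.3 0.5] M [ 0.08 -0.03 -0.01] w 0.0399
```

View pics/w2.png

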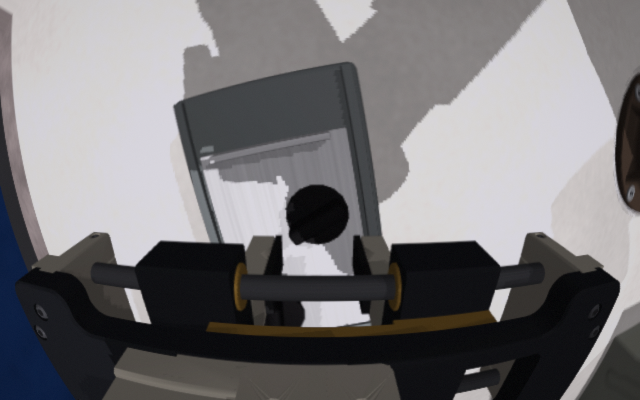

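Wing A at (318,215) is turned by about 60–70° and stayed there. Next is knob B.

```bash
echo '[-0.036,-0.014,0,0,0,-5,-0.072,-0.028,0,0,0,-10.2,-0.088,-0.035,0.006,0,0,-10.2,-0.088,-0.035,0.006,0,0,-10.2,-0.088,-0.035,0.006,0,0,-10.2]' > next.json && python3 drive.py next.json 0.04 8
python3 - <<'E'
from h import *
to(.025,.04,.092)
print(r.get_state()['joints'].round(1))
c=cap('wrist','w3.png')
c=cap('top','top3.png');W=pts(c);p=np.array([.537,.0337]);q=W[(np.hypot(W[...,0]-p[0],W[...,1]-p[1])<.022)&(W[...,2]>.05)]
print('A z',len(q),np.percentile(q[:,2],[5,50,95]).round(4) if len(q) else '')
E
```

```text
time_s: 8.85
tcp_pos: [0.58, 0.1187, 0.1298]
eef_rot: [179.9, -0.0, -85.0]
contact_force: [-0.4, -0.9, 0.3]
gripper_width: 0.0404
gripper_force: 0.0
t 8.85 d [0.0005 0.0007 0.0378] rv [ 0.09 -0.03 -0.51] F [-0.4 -0.9  0.3] M [ 0.02 -0.03 -0.03] w 0.0404
[ 30.5  17.4 -17.4  -0.  -55.3 -25.5]
A z 185 [0.0756 0.0809 0.1011]
```

View pics/w3.png

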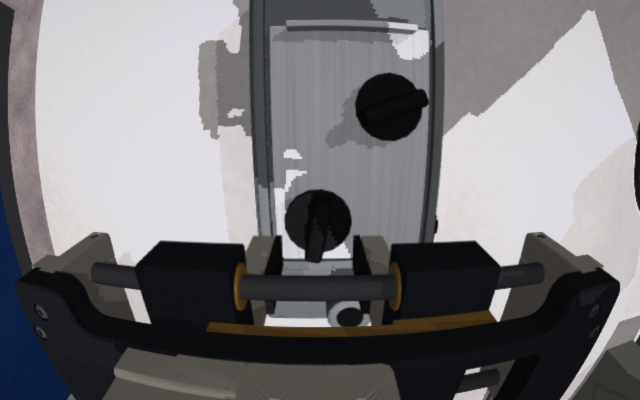

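Wing B is at (316,235), centred between the fingers. Knob A at (390,107) is turned, and the depth map shows it sitting low with its top at about 0.101 m, so it has started.

```bash
echo '[0,0,0.02,0,0,0,0,0.001,0.036,0,0,0,0,0.001,0.036,0,0,0,0,0.001,0.036,0,0,0]' > next.json && python3 drive.py next.json 0.04 8
echo '[0,0,0,0,0,0,0,0,0,0,0,0,0,0,0,0,0,0,0,0,0,0,0,0,0,0,0,0,0,0]' > next.json && python3 drive.py next.json 0.0 8
python3 -c "
from h import *
lamp();to(.025,.04,.0775)"
```

```text
time_s: 9.28
tcp_pos: [0.5785, 0.1168, 0.0949]
eef_rot: [179.9, -0.0, -85.0]
contact_force: [-0.3, 0.0, 0.5]
gripper_width: 0.04
gripper_force: 0.0
time_s: 9.7
tcp_pos: [0.5797, 0.1181, 0.0957]
eef_rot: [-179.9, 0.0, -85.0]
contact_force: [1.3, 1.2, 1.0]
gripper_width: 0.0122
gripper_force: 7.6
lamp pos [0.0254 0.04   0.0957] turn 0.008 F [1.3 1.2 1. ] M [ 0.43 -0.42 -0.07] [ 30.4  19.4 -19.8   0.  -50.8 -25.4]
t 9.7 d [-0.      0.0005  0.0182] rv [-0.09  0.03 -0.46] F [1.3 1.2 1. ] M [ 0.43 -0.42 -0.07] w 0.0122
```

```bash
echo '[0,0,0.008,0,0,0,0,0,0.014,0,0,0,0,0,0.0165,0,0,0,0,0,0.0165,0,0,0,0,0,0.0165,0,0,0]' > next.json && python3 drive.py next.json 0 8
echo '[0,0,0.0015,0,0,0,0,0,0.0015,0,0,0,0,0,0.0015,0,0,0]' > next.json && python3 drive.py next.json
python3 -c "
from h import *
lamp()"
```

```text
time_s: 10.12
tcp_pos: [0.5798, 0.1181, 0.0789]
eef_rot: [-179.9, 0.0, -84.9]
contact_force: [-0.6, -0.1, 6.4]
gripper_width: 0.0121
gripper_force: 8.0
time_s: 10.37
tcp_pos: [0.5798, 0.118, 0.0777]
eef_rot: [-179.9, 0.0, -84.9]
contact_force: [-0.2, -0.1, 9.4]
gripper_width: 0.012
gripper_force: 8.0
lamp pos [0.0256 0.0398 0.0777] turn 0.008 F [-0.2 -0.1  9.4] M [-0.12  0.54 -0.05] [ 30.4  20.6 -20.8   0.  -48.5 -25.4]
```

```bash
echo '[0,0,0,0,0,6,0,0,0,0,0,12,0,0,0,0,0,18,0,0,0,0,0,24,0,0,0,0,0,30,0,0,0,0,0,36,0,0,0,0,0,42,0,0,0,0,0,48,0,0,0,0,0,54,0,0,0,0,0,60,0,0,0,0,0,66,0,0,0,0,0,68]' > next.json && python3 drive.py next.json 0 8
echo '[0,0,0,0,0,0,0,0,0,0,0,0,0,0,0,0,0,0,0,0,0,0,0,0]' > next.json && python3 drive.py next.json
python3 -c "
from h import *
lamp()"
```

```text
time_s: 11.37
tcp_pos: [0.579, 0.1184, 0.0768]
eef_rot: [180.0, 0.0, -153.3]
contact_force: [-2.9, 3.2, 3.6]
gripper_width: 0.0121
gripper_force: 8.0
time_s: 11.7
tcp_pos: [0.579, 0.1182, 0.0769]
eef_rot: [180.0, 0.0, -152.9]
contact_force: [-3.4, 4.7, 4.3]
gripper_width: 0.0122
gripper_force: 8.0
lamp pos [0.0248 0.0401 0.0769] turn 1.194 F [-3.4  4.7  4.3] M [ 1.73  1.16 -0.03] [ 30.5  20.6 -20.9  -0.  -48.5 -93.3]
```

```bash
echo '[0,0,0,0,0,6,0,0,0.0005,0,0,12,0,0,0.0007,0,0,18,0,0,0.001,0,0,24,0,0,0.0012,0,0,30,0,0,0.0015,0,0,36,0,0,0.0018,0,0,42,0,0,0.002,0,0,48,0,0,0.0022,0,0,54,0,0,0.0025,0,0,60,0,0,0.003,0,0,66,0,0,0.003,0,0,72]' > next.json && python3 drive.py next.json 0 10
echo '[0,0,0,0,0,0,0,0,0,0,0,0,0,0,0,0,0,0]' > next.json && python3 drive.py next.json
python3 -c "
from h import *
lamp()"
```

```text
time_s: 12.7
tcp_pos: [0.5793, 0.1183, 0.0741]
eef_rot: [180.0, -0.0, 134.8]
contact_force: [-3.3, 4.1, 3.6]
gripper_width: 0.012
gripper_force: 10.0
time_s: 12.95
tcp_pos: [0.5793, 0.1183, 0.0742]
eef_rot: [180.0, -0.0, 135.1]
contact_force: [-2.3, 3.5, 5.3]
gripper_width: 0.0117
gripper_force: 10.0
lamp pos [0.0251 0.0402 0.0742] turn -3.833 F [-2.3  3.5  5.3] M [ 1.61  0.94 -0.02] [  30.5   20.8  -21.    -0.   -48.2 -165.3]
```

```bash
echo '[0,0,0,0,0,0,0,0,0,0,0,0,0,0,-0.03,0,0,0,0,0,-0.055,0,0,0,0,0,-0.055,0,0,-7,0,0,-0.055,0,0,-14,0,0,-0.055,0,0,-21,0,0,-0.055,0,0,-28,0,0,-0.055,0,0,-35,0,0,-0.055,0,0,-42,0,0,-0.055,0,0,-49,0,0,-0.055,0,0,-56]' > next.json && python3 drive.py next.json 0.04 8
python3 -c "
from h import *
to(-.025,-.04,.12,1.19)"
```

```text
time_s: 13.95
tcp_pos: [0.5788, 0.1171, 0.1283]
eef_rot: [-180.0, -0.1, -168.6]
contact_force: [0.0, -0.7, -0.5]
gripper_width: 0.0399
gripper_force: 0.0
t 13.95 d [ 0.0573 -0.0736  0.0084] rv [ -0.03  -0.08 -15.93] F [ 0.  -0.7 -0.5] M [ 0.07 -0.17 -0.02] w 0.0399
```

```bash
echo '[0.02,-0.026,0,0,0,-6,0.04,-0.052,0,0,0,-12,0.057,-0.074,0.004,0,0,-16,0.057,-0.074,0.008,0,0,-16,0.057,-0.074,0.008,0,0,-16,0.057,-0.074,0.008,0,0,-16]' > next.json && python3 drive.py next.json 0.04 8
python3 - <<'E'
from h import *
lamp()
to(-.025,-.04,.082,1.19)
c=cap('wrist','w4.png')
E
```

```text
time_s: 14.45
tcp_pos: [0.5375, 0.0339, 0.1208]
eef_rot: [-180.0, -0.0, -153.0]
contact_force: [0.8, -0.1, -0.3]
gripper_width: 0.0399
gripper_force: 0.0
lamp pos [-0.0247 -0.0398  0.1208] turn 1.196 F [ 0.8 -0.1 -0.3] M [ 0.1  -0.13 -0.  ] [ 24.5  13.3 -24.7   0.  -52.  -87.5]
t 14.45 d [ 0.0004 -0.0001  0.0388] rv [-0.01 -0.03 -0.34] F [ 0.8 -0.1 -0.3] M [ 0.1  -0.13 -0.  ] w 0.0399
```

View pics/w4.png

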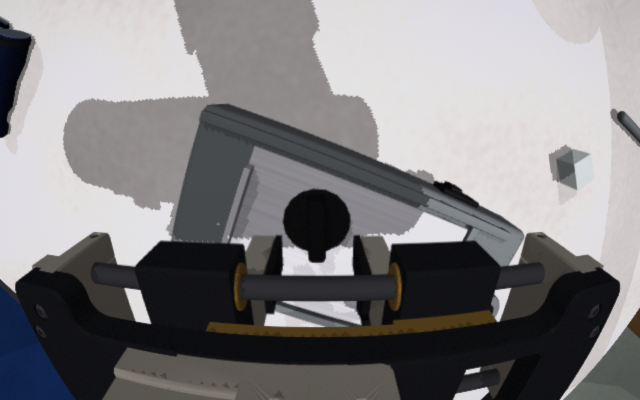

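Wing A at (317,225) is aligned with the fingers and centred between them.

```bash
echo '[0,0,0.02,0,0,0,0,0,0.038,0,0,0,0,0,0.038,0,0,0,0,0,0.038,0,0,0]' > next.json && python3 drive.py next.json 0.04 8
echo '[0,0,0,0,0,0,0,0,0,0,0,0,0,0,0,0,0,0,0,0,0,0,0,0,0,0,0,0,0,0]' > next.json && python3 drive.py next.json 0.0 8
echo '[0,0,0.001,0,0,6,0,0,0.002,0,0,12,0,0,0.003,0,0,18,0,0,0.004,0,0,24,0,0,0.005,0,0,30,0,0,0.0055,0,0,36,0,0,0.006,0,0,42,0,0,0.0065,0,0,48,0,0,0.007,0,0,54,0,0,0.0075,0,0,60,0,0,0.008,0,0,66,0,0,0.008,0,0,72]' > next.json && python3 drive.py next.json 0 10
echo '[0,0,0,0,0,0,0,0,0,0,0,0,0,0,0,0,0,0]' > next.json && python3 drive.py next.json
python3 -c "
from h import *
lamp()"
```

```text
time_s: 14.83
tcp_pos: [0.5372, 0.0346, 0.0825]
eef_rot: [-180.0, -0.1, -152.9]
contact_force: [0.5, 0.1, 0.9]
gripper_width: 0.0398
gripper_force: 0.0
time_s: 15.25
tcp_pos: [0.5378, 0.0343, 0.0837]
eef_rot: [-180.0, 0.1, -153.0]
contact_force: [3.7, -7.0, 0.7]
gripper_width: 0.0125
gripper_force: 4.0
time_s: 16.25
tcp_pos: [0.5383, 0.0341, 0.077]
eef_rot: [179.9, 0.1, 134.8]
contact_force: [-2.1, -0.7, 11.1]
gripper_width: 0.0119
gripper_force: 10.0
time_s: 16.5
tcp_pos: [0.5383, 0.0341, 0.077]
eef_rot: [179.9, 0.1, 135.1]
contact_force: [-2.4, -0.8, 12.6]
gripper_width: 0.0118
gripper_force: 10.0
lamp pos [-0.0238 -0.0397  0.077 ] turn -3.832 F [-2.4 -0.8 12.6] M [-0.67  0.92 -0.04] [ 2.450e+01  1.630e+01 -2.760e+01  1.000e-01 -4.600e+01 -1.595e+02]
```

```bash
echo '[0,0,0,0,0,0,0,0,0,0,0,0,0,0,-0.03,0,0,0,0,0,-0.07,0,0,0,0.02,0.03,-0.10,0,0,-7,0.04,0.06,-0.10,0,0,-14,0.06,0.09,-0.1,0,0,-21,0.08,0.12,-0.1,0,0,-28,0.08,0.12,-0.1,0,0,-28,0.08,0.12,-0.1,0,0,-28]' > next.json && python3 drive.py next.json 0.04 8
python3 - <<'E'
from h import *
lamp()
for n in('top','scene'):
  c=cap(n,n+'4.png');W=pts(c)
  for k,lx,ly in(('A',-.025,-.04),('B',.025,.04)):
    p=O+Ro.from_euler('z',YAW,degrees=True).apply([lx,ly,0]); d=np.hypot(W[...,0]-p[0],W[...,1]-p[1])
    q=W[(d<.024)&(W[...,2]>.05)&(W[...,2]<.12)]; t=W[(d<.026)&(W[...,2]>.087)&(W[...,2]<.12)][:,:2]
    if len(t)>8: e,v=np.linalg.eigh(np.cov(t.T)); print(n,k,len(q),np.percentile(q[:,2],[10,30,50,90,97]).round(4),len(t),'turn',np.radians((95.5-np.degrees(np.arctan2(v[1,1],v[0,1])))%180).round(2))
    else: print(n,k,len(q),len(t))
  b=np.load(f'pics/{n}0.npz'); print(n, 'cover',[np.percentile(x[...,2][(abs(x[...,0]-.57)<.03)&(abs(x[...,1]-.06)<.005)],50) for x in (W,)])
c=np.load('pics/scene4.npz')['frame'][140:265,290:415,::-1]
cv2.imwrite('pics/c4.png',cv2.resize(c,None,fx=4,fy=4,interpolation=cv2.INTER_CUBIC))
E
```

```text
time_s: 17.33
tcp_pos: [0.5654, 0.1774, 0.1744]
eef_rot: [-180.0, -0.0, 163.2]
contact_force: [1.0, -0.5, -0.5]
gripper_width: 0.0401
gripper_force: 0.0
lamp pos [0.0169 0.1004 0.1744] turn -4.323 F [ 1.  -0.5 -0.5] M [-0.09 -0.04  0.02] [  36.3   15.1  -14.2   -0.   -60.7 -143.1]
top A 217 [0.0713 0.0751 0.0771 0.0969 0.0984] 68 turn 2.47
top B 37 0
top cover [np.float64(0.06667824410173595)]
scene A 199 [0.0665 0.0734 0.0758 0.0948 0.096 ] 58 turn 2.42
scene B 188 [0.066  0.0734 0.0757 0.0948 0.0961] 56 turn 2.44
scene cover [np.float64(0.06498848258867507)]
```

View pics/c4.png

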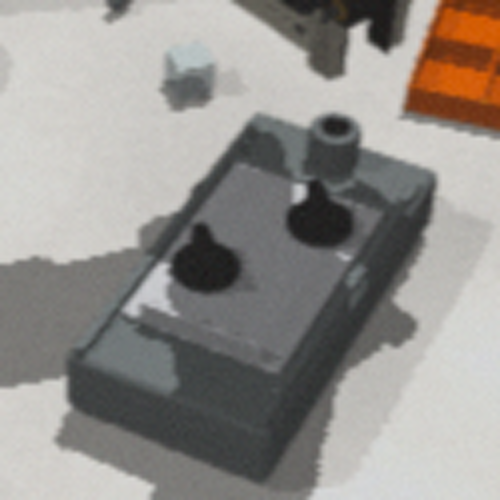

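The crop shows both wings at about (203,250) and (318,200), turned alike to about 2.43 rad and equally low, with the cover home and the prism undisturbed. The arm is clear.

```bash
python3 -c "
from h import *
print(workorder.close_job())"
```

```text
the job is handed in; nothing more can be done
None
```

I pushed the cover home, started both knobs before running either home, turned each to about 2.43 rad by camera (hard stop 2.5), let go, and handed the job in at about 17 s; no verdict was returned.

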